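Seat the reference cell in the ink tester

ROBOT

A 6-joint arm with a two-finger parallel gripper is mounted at the origin on the work surface. World frame = base frame: x ahead of the robot, y to its left, z up, the work surface at z = 0. Lengths are in mm, angles in degrees, forces in N, time in s.
With the tool pointing down it reaches from about 350 to 850 mm from the base axis. Payload 8.1 kg.
Tool frame: the origin (TCP) lies at the very end of the fingers, on their centre line; the grasp point (between the pads) lies 19 mm behind it (r.grip_depth is the distance from the TCP to the grasp point, in mm); z points along the fingers, y is the direction in which the jaws open and shut (so a half turn about z gives the same grasp; the last joint's range is limited). The gripper opens to 85 mm and grips with 20 to 120 N. Pads are 22 mm wide; open, the fingers measure 114 mm over their backs; the gripper's body (76 mm by 85 mm) begins 54 mm behind the grasp point. The pads swing forward as they close: fully open they stand 13 mm farther back than shut.
Start: joints at [-80.008, 7.471, 85.268, -0, 87.261, -4.893], TCP at [154.153, -579.864, 231.292] pointing down, gripper open.
Joint ranges: [-169.43, 169.43], [-51.17, 129.36], [1.28, 143.12], [-76.62, 256.62], [0, 156.53], [-152.29, 152.29]. Speed limits (degrees/s): [136.94, 136.94, 159.86, 180, 180, 180].

INTERFACE

Orientations are given as [roll, pitch, yaw] about the fixed x, y, z axes, in that order (R = Rz(yaw) Ry(pitch) Rx(roll)).
In Python, from bench import status, viewer, hand_in, r gives the robot as it stands.
- The arm moves only by the shell command python3 -m crank 'ROWS' [OPENING] [FORCE]. ROWS is a JSON object of lists of equal length, an entry for each row: "slide": the shift along the tool's x, y, z in m, a list of three; "twist": the turn about the tool's z in rad. A call has 1 to 8 rows; each row shifts and turns the commanded pose from where the row before left it, along the tool's axes as they then stand; what a row does not reach is not made up. A row lasts 1/10 s, in which the tool goes at most 50 mm and 8.59 degrees, less where a joint would pass 70% of its speed; a pose out of reach is approached as far as the arm can. A call with a gripper value outside its range is refused whole. OPENING is the closure, from 0 (fully open) to 1 (shut), set as the call begins (- or left out, the last holds). The fingers move at their own pace and stop on an object; FORCE is the grip in N (left out, the last holds). Time passes only in rows, so rows that do not move let the fingers close. It gives the time, the measured TCP pose, the force and the opening at its end, in the units of the state.
- status.sense(): the state, without advancing time (a new reading comes with each control period).
- viewer.snapshot(name): name is "side" or "top" or "wrist"; returns a dict with "img" (400x640x3 uint8, red, green, blue), "fx", "fy", "cx", "cy" (pixels), "R" (3x3) and "t" (3): a world point X has camera coordinates R X + t; the wrist camera has in their place "hand_eye" (4x4, takes a point from camera to tool coordinates, whose origin is the TCP and whose axes are the flange's). Camera axes: x right, y down, z forward; pixel columns grow to the right and rows downward; lengths in mm; the calibration is good to about 2 mm. The wrist camera is an equidistant fisheye: a pixel r from the principal point sees the ray r / f radians off the axis. A picture is of the moment at which its call begins: read the wrist's pose just before it. There is no depth.
- hand_in(): hands the job in, once; it reports no verdict.
The state is a dict: "time": time; "joint_pos": joint angles; "qd": joint speeds; "joint_efforts": joint torques, N m; "tool_pos": TCP position; "tcp_rot": TCP orientation; "ft_force": force on the tool from outside, world axes, zero at the start; "wrist_torque": the same for the moment, N m; "finger_gap": finger opening in mm.
Only numpy, scipy, OpenCV 4.12 (cv2) and the standard library are available. Lean on these libraries where they do the work, as an engineer would, in place of code of your own. Each camera call takes 0.05 s, during which the arm holds its last target.

TASK

Check the ink tester with its reference cell: pick up the small capped glass cell and seat it upright in the pocket of the tester's channel, its two clear faces looking along the light path at the lamp and the detector. The pocket is clamped somewhere along the channel (sliding the cell along with light pressure until it drops in will find it); push the cell past the sprung pad until it is fully home on the pocket floor, then let go. It is glass: never let it bear on the tester with more than 30 N, and leave the ink bottle, the paperweight and the inkstone where they are.

Things in the scene. Friction and masses are not known exactly. Their poses are not given: they have to be found in the camera images.
- cell_center (a point): Centre (36 mm above the underside) of the loose reference cell, standing on the mat: a 24 x 24 mm grey-blue glass block with a black foot (20 mm square underside, tapering to 24 mm at 3.5 mm up) and a black cap, 72 mm tall in all, 70 to 120 g. Its z is up. CLEAR faces look along its own +y and -y, white FROSTED faces along +x and -x; a half turn makes no difference.
- cell_cap (a point): Centre of the cell's black cap, 24 mm above cell_center, same axes: 28 x 28 mm, 24 mm tall. The place to grip the cell, on either two opposite sides. A white stripe across its top runs along y, from clear face to clear face.
- cell: The reference cell; origin at the centre of its underside, 36 mm below cell_center, same axes. The force with which it bears on the tester is the sum over all its contacts (deck or pocket floor, walls, sprung pad: the pad and the wall opposite already make up 10 to 14 N), so meet the hard pocket floor slowly; 5 N more than the push past the pad is firm enough.
- channel (a point): Fixed point on the tester: mid length, mid width of the channel's floor (the deck), flat and level, 36 mm above the table. z up; y is the light path, along the channel from lamp (-y) to detector (+y). Open from y = -97 to +97 mm. Guide rails either side, inner faces at x = +-13 mm, 12 mm tall above the deck, the top 4 mm flared outwards at 45 degrees.
- tester: The ink tester, fixed, 94 (x) by 310 (y) mm; origin at the middle of its underside, 36 mm below channel, same axes. In the deck is one pocket 26 x 26 mm, 20 mm deep, centred at x = 0; its y is not measured: anywhere from -30 to +30 mm, clamped fast. Elsewhere the deck is unbroken. A cell pressed on it (3 to 8 N) and slid along y sinks in and catches on the pocket's far wall.
- lamp_lens (a point): Amber lens of the lamp on the inner face of the white lamp housing (58 mm long in y, 94 mm wide, 86 mm tall above the table), at the -y end of the channel, 19 mm above the deck. Axes as channel.
- detector_lens (a point): Blue lens of the detector on the inner face of the dark grey housing (same size as the lamp's) at the +y end, 19 mm above the deck; the light path runs from lens to lens. In the pocket an orange sprung pad stands out 4 mm from the +x wall, 2 mm below the deck and lower; it takes a push down of some 4 to 8 N to pass. Fully home, cell_center is 16 mm above the deck (36 mm on the deck).
- ink_bottle_mid (a point): Middle (50 mm up) of a loose black ink bottle with a red cap, 52 mm across, 105 mm tall, standing on the table; leave alone.
- paperweight_mid (a point): Centre of a loose dark wooden paperweight bar with two brass inlays, 150 mm along its y, 26 mm wide, 16 mm tall, lying on the table; leave alone.
- inkstone_mid (a point): Centre of a loose dark grey inkstone, a shallow open box 85 mm (its x) by 125 mm (its y) by 24 mm tall, on the table; leave alone.
There are look-alikes about, which are no part of the job. What is meant by the cell is not pink, and is the larger of those in its own colour.

How it is judged:
By the outcome, as a careful person would: the job done as asked, in the order asked, and still so for the second after the job is handed in, with the robot touching nothing.
It also fails if it takes over 64 s, if anything falls off the work surface, if the arm or the gripper's body presses on something with over 40 N, if the wrist force passes 120 N, or if a joint passes its speed limit or range.

## Working session

There is one attempt and no reset: what is moved stays moved. The work goes in short steps, Python scripts to look and compute and a shell command to move; the robot and the scene stay as the last step left them, time stands still between calls to the robot, and variables do not carry over. Pictures are saved under pics/ and viewed, and the job is handed in when it is done.

```bash
ls; mkdir -p pics
python3 - <<'E'
from bench import status, viewer, r
import cv2, json
print(status.sense())
for n in ["side","top","wrist"]:
    s=viewer.snapshot(n)
    cv2.imwrite(f"pics/{n}0.png",s["img"][:,:,::-1])
    print(n,{k:(v.tolist() if hasattr(v,'tolist') else v) for k,v in s.items() if k!="img"})
print(r.grip_depth)
E
```

```text
pics
{'time': 0.0, 'joint_pos': array([-8.00083201e+01,  7.51486509e+00,  8.53305961e+01, -9.56260080e-04,
        8.72625748e+01, -4.89329240e+00]), 'qd': array([ 0.0504032 , -0.0685097 , -0.01177829,  0.06631284, -0.01344283,
       -0.06778966]), 'joint_efforts': array([-9.97178977e-04, -5.69409907e+01, -5.00541580e+01, -1.96340311e-04,
        1.51580293e-02,  2.36025318e-05]), 'tool_pos': array([ 154.04238383, -579.30319314,  230.23436084]), 'tcp_rot': array([-1.79892276e+02, -8.26389153e-03,  1.48850111e+01]), 'ft_force': array([ 0.59429328, -0.01492042, -0.03633557]), 'wrist_torque': array([0.01119371, 0.01635605, 0.02394408]), 'finger_gap': 85.48901704942966}
side {'fx': 413.33202792873055, 'fy': 413.33202792873055, 'cx': 314.40696987677774, 'cy': 182.58239296389505, 'R': [[0.9614246322194855, -0.27506683528286796, -0.0009553476305458814], [-0.15185523833591294, -0.5278682153597419, -0.8356405529908564], [0.22935270469643612, 0.8035504858690515, -0.5492758446427812]], 't': [-543.8418465727932, 120.7817155501684, 768.4311556122544]}
top {'fx': 446.5187456329573, 'fy': 446.5187456329573, 'cx': 313.1254777761618, 'cy': 207.44304963999218, 'R': [[-0.022782792193337394, -0.9990026673663361, 0.03840071581130663], [-0.9939763446333627, 0.018516002044930858, -0.10801936852977286], [0.10720060955598137, -0.040630385959496466, -0.993406865814611]], 't': [-25.986955612008074, 575.2826643856965, 911.5353082023846]}
wrist {'fx': 309.70691628693146, 'fy': 309.70691628693146, 'cx': 326.189770859977, 'cy': 200.3432315071047, 'hand_eye': [[-0.0003029648935896931, -0.9594169429123444, -0.2819912017510519, 71.8411476324705], [0.999999945592973, -0.00032746527337366635, 3.97560431466677e-05, 1.136989687890777], [-0.00013048494734840238, -0.28199117436406396, 0.9594169899238035, -140.47423508569972], [0.0, 0.0, 0.0, 1.0]]}
18.700000000000003
```

View pics/side0.png

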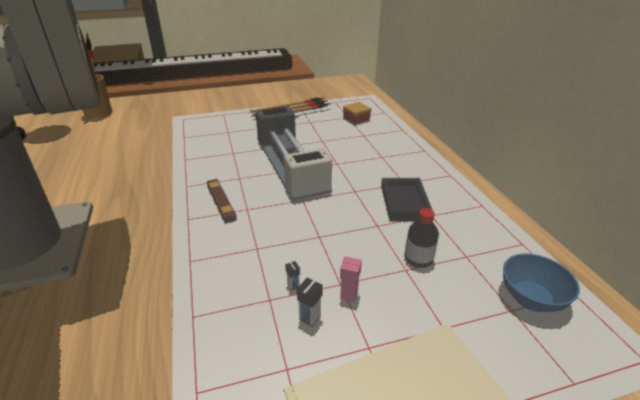

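View pics/top0.png

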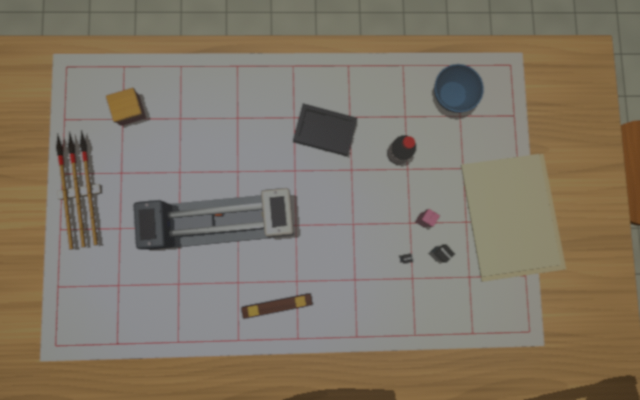

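View pics/wrist0.png

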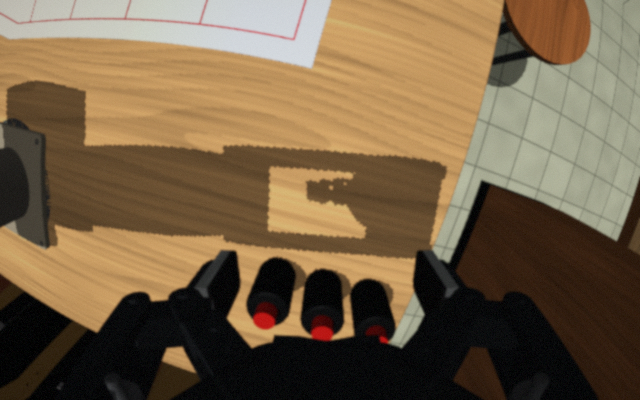

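Run:
```python
import cv2,numpy as np
t=cv2.imread("pics/top0.png"); s=cv2.imread("pics/side0.png")
f=lambda i,k:cv2.resize(i,None,fx=k,fy=k,interpolation=cv2.INTER_CUBIC)
a=f(t[195:285,380:480],5)
b=f(t[180:255,125:300],4.5)
c=f(s[245:335,270:380],5)
cv2.imwrite("pics/c1.png",a);cv2.imwrite("pics/c2.png",b);cv2.imwrite("pics/c3.png",c)
```

```text
(no output)
```

View pics/c1.png

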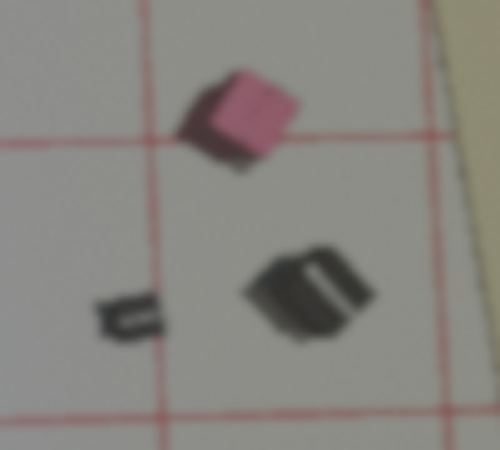

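View pics/c2.png

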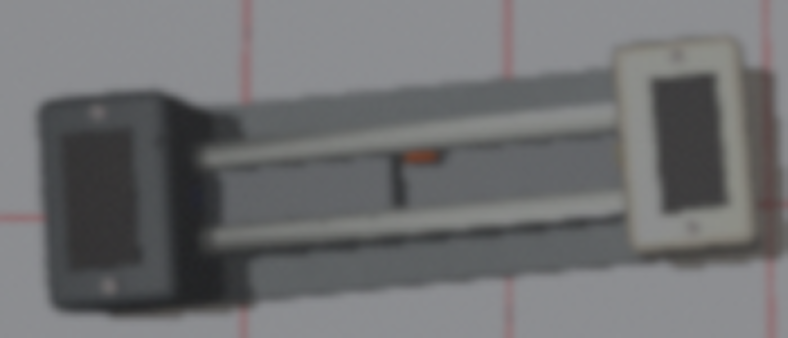

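View pics/c3.png

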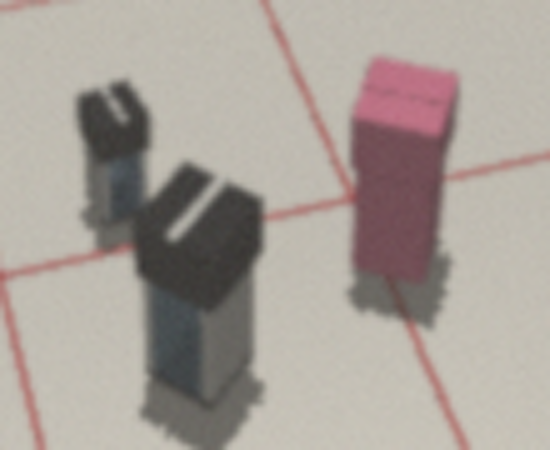

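```bash
cat > h.py <<'E'
import numpy as np, cv2, pickle
CAM={
"side":dict(f=413.33202792873055,c=(314.40696987677774,182.58239296389505),R=np.array([[0.9614246322194855, -0.27506683528286796, -0.0009553476305458814], [-0.15185523833591294, -0.5278682153597419, -0.8356405529908564], [0.22935270469643612, 0.8035504858690515, -0.5492758446427812]]),t=np.array([-543.8418465727932, 120.7817155501684, 768.4311556122544])),
"top":dict(f=446.5187456329573,c=(313.1254777761618,207.44304963999218),R=np.array([[-0.022782792193337394, -0.9990026673663361, 0.03840071581130663], [-0.9939763446333627, 0.018516002044930858, -0.10801936852977286], [0.10720060955598137, -0.040630385959496466, -0.993406865814611]]),t=np.array([-25.986955612008074, 575.2826643856965, 911.5353082023846]))}
def proj(n,X):
    C=CAM[n];p=np.atleast_2d(X)@C["R"].T+C["t"];return p[:,:2]/p[:,2:]*C["f"]+np.array(C["c"])
def back(n,uv,z):
    C=CAM[n];o=-C["R"].T@C["t"];d=C["R"].T@np.array([(uv[0]-C["c"][0])/C["f"],(uv[1]-C["c"][1])/C["f"],1]);return o+d*(z-o[2])/d[2]
def pose(x,y,yaw,P):
    a=np.radians(yaw);R=np.array([[np.cos(a),-np.sin(a),0],[np.sin(a),np.cos(a),0],[0,0,1]]);return np.asarray(P)@R.T+[x,y,0]
E
python3 - <<'E'
from h import *
for n in CAM: print(n,-CAM[n]["R"].T@CAM[n]["t"])
print("stripe top", [back("top",(380+a/5,195+b/5),73).round(1) for a,b in((307,265),(352,310),(330,288))])
print("stripe side", [back("side",(270+a/5,245+b/5),73).round(1) for a,b in((173,240),(222,180),(197,210))])
for nm,L in dict(lamp=[(615,45),(738,37),(755,243),(635,250)],det=[(40,103),(165,93),(180,298),(55,310)]).items():
    q=np.array([back("top",(125+a/4.5,180+b/4.5),86) for a,b in L]);print(nm,q.round(1),q.mean(0).round(1))
s=cv2.imread("pics/side0.png")
cv2.imwrite("pics/c4.png",cv2.resize(s[95:205,240:345],None,fx=5,fy=5,interpolation=cv2.INTER_CUBIC))
E
```

```text
side [ 364.96251962 -703.30925544  522.4912136 ]
top [4.73508164e+02 4.23058425e-01 9.68665021e+02]
stripe top [array([ 482.9, -293.8,   73. ]), array([ 464.4, -311.2,   73. ]), array([ 473.4, -302.7,   73. ])]
stripe side [array([ 461.5, -314. ,   73. ]), array([ 481. , -296.1,   73. ]), array([ 471. , -305.2,   73. ])]
lamp [[605.6  66.   86. ]
 [608.2  11.6  86. ]
 [516.8   5.7  86. ]
 [514.8  58.2  86. ]] [561.4  35.4  86. ]
det [[584.3 315.9  86. ]
 [587.7 262.2  86. ]
 [498.2 254.6  86. ]
 [494.2 307.7  86. ]] [541.1 285.1  86. ]
```

View pics/c4.png

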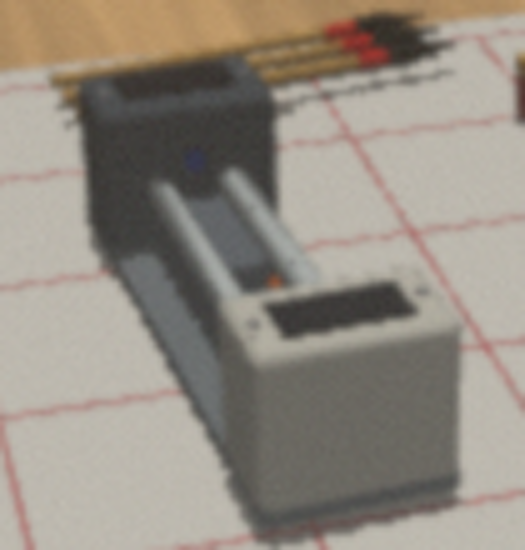

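Run:
```python
from h import *
for nm,L in dict(lamp=[(222,300),(413,262),(460,325),(258,360)],det=[(85,80),(245,60),(272,100),(103,118)]).items():
    q=np.array([back("side",(240+a/5,95+b/5),86) for a,b in L]);print(nm,q.round(1).tolist(),q.mean(0).round(1))
print("pink",back("top",(380+255/5,195+110/5),72),"small",back("top",(380+138/5,195+315/5),50), back("side",(270+117/5,245+100/5),50))
c=np.array([551.3,160.3,0]);a=np.radians(4.65);
for u in [(403,157),(440,157),(398,180),(398,157)]:
    p=back("top",(125+u[0]/4.5,180+u[1]/4.5),34)-c; print("padpt",u,[round(np.cos(a)*p[0]+np.sin(a)*p[1],1),round(-np.sin(a)*p[0]+np.cos(a)*p[1],1)])
p=back("side",(240+275/5,95+282/5),32)-c; print("pad side",[round(np.cos(a)*p[0]+np.sin(a)*p[1],1),round(-np.sin(a)*p[0]+np.cos(a)*p[1],1)])
```

```text
lamp [[515.1, 56.3, 86.0], [603.5, 66.2, 86.0], [606.4, 7.9, 86.0], [518.4, 3.7, 86.0]] [560.9  33.6  86. ]
det [[496.8, 303.9, 86.0], [583.0, 306.4, 86.0], [584.6, 252.2, 86.0], [497.7, 254.4, 86.0]] [540.5 279.2  86. ]
pink [ 546.21067793 -276.11120489   72.        ] small [ 464.14899551 -229.72667132   50.        ] [ 464.10720837 -233.1796411    50.        ]
padpt (403, 157) [np.float64(11.9), np.float64(7.0)]
padpt (440, 157) [np.float64(10.2), np.float64(-9.9)]
padpt (398, 180) [np.float64(1.5), np.float64(10.1)]
padpt (398, 157) [np.float64(12.1), np.float64(9.3)]
pad side [np.float64(11.0), np.float64(-0.6)]
```

The candidates in the top view are the large black-capped grey-blue cell at (446,253), the small one at (406,258) and the pink one at (431,217). The target is the large one at (446,253): it isn't pink, and it is the larger of the two grey-blue cells. The enlarged crops confirm this: its stripe runs toward the blue clear face. Its cap centre is at about (472,-304).

The pocket also shows, with its orange pad at top view (218,215), near y≈-1 mm along the channel. I'll move over the cell now.

```bash
python3 -m crank '{"slide":[[0.0378,-0.0184,0],[0.0378,-0.0184,0],[0.0378,-0.0184,0],[0.0378,-0.0184,0],[0.0378,-0.0184,0],[0.0378,-0.0184,0],[0.0378,-0.0184,0],[0.0378,-0.0184,0]],"twist":[0,0,0,0,0,0,0,0]}' 0.3
python3 -m crank '{"slide":[[0.0378,-0.0184,0],[0.0378,-0.0184,0],[0,0,0.01],[0,0,0.01],[0,0,0.01],[0,0,0.01],[0,0,0.01],[0,0,0.01]],"twist":[0,0,0.14,0.14,0.14,0.14,0.14,0.14]}'
python3 -m crank '{"slide":[[0,0,0.01],[0,0,0.01],[0,0,0],[0,0,0]],"twist":[0.14,0.1,0,0]}'
```

```text
time: 0.95
tool_pos: [409.5, -358.5, 231.1]
tcp_rot: [-180.0, 0.0, 14.9]
ft_force: [-0.2, -0.8, -1.0]
finger_gap: 60.2
time: 1.75
tool_pos: [472.0, -304.7, 170.5]
tcp_rot: [-180.0, 0.0, -33.6]
ft_force: [-0.4, -0.9, -0.4]
finger_gap: 59.6
time: 2.15
tool_pos: [472.0, -304.8, 151.1]
tcp_rot: [180.0, 0.1, -46.8]
ft_force: [-0.9, -0.6, 0.9]
finger_gap: 59.8
```

```bash
cat >> h.py <<'E'
def wrist(tag):
    from bench import status, viewer
    s=status.sense(); w=viewer.snapshot("wrist"); img=w["img"][:,:,::-1].copy(); cv2.imwrite(f"pics/{tag}.png",img)
    d=dict(p=s["tool_pos"],rpy=s["tcp_rot"],fx=w["fx"],c=(w["cx"],w["cy"]),H=np.array(w["hand_eye"])); pickle.dump(d,open(f"{tag}.pkl","wb"));print(s["time"],d["p"].round(1),d["rpy"].round(2),s["ft_force"].round(1),s["finger_gap"]);return img
from scipy.spatial.transform import Rotation as Ro
def wtf(d):
    T=np.eye(4);T[:3,:3]=Ro.from_euler("xyz",d["rpy"],degrees=True).as_matrix();T[:3,3]=d["p"];return T@d["H"]
def wback(tag,uv,z):
    d=pickle.load(open(f"{tag}.pkl","rb"));T=wtf(d);a=np.array(uv,float)-d["c"];r=np.hypot(*a);th=r/d["fx"]
    ray=T[:3,:3]@np.array([*(a/r*np.sin(th)),np.cos(th)]);return T[:3,3]+ray*(z-T[2,3])/ray[2]
def wproj(tag,X):
    d=pickle.load(open(f"{tag}.pkl","rb"));T=np.linalg.inv(wtf(d));p=np.atleast_2d(X)@T[:3,:3].T+T[:3,3]
    rr=np.hypot(p[:,0],p[:,1]);th=np.arctan2(rr,p[:,2]);return p[:,:2]/rr[:,None]*(th*d["fx"])[:,None]+np.array(d["c"])
E
python3 - <<'E'
from h import *
i=wrist("w1")
cv2.imwrite("pics/w1b.png",cv2.resize(i[100:400,120:520],None,fx=2,fy=2,interpolation=cv2.INTER_CUBIC))
E
```

```text
2.15 [ 472.  -304.8  151.1] [ 1.7999e+02  5.0000e-02 -4.6820e+01] [-0.9 -0.6  0.9] 59.823660803815955
```

View pics/w1b.png

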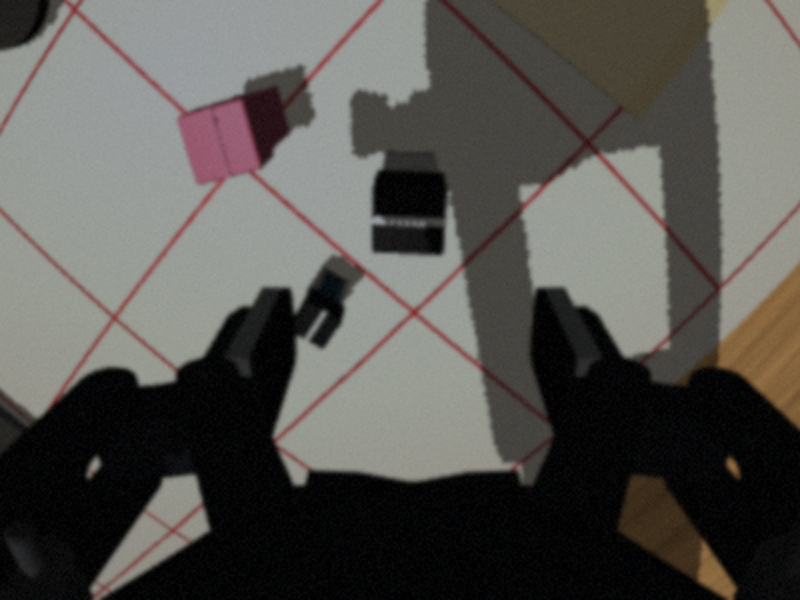

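Run:
```python
from h import *
f=lambda u,z:wback("w1",(120+u[0]/2,100+u[1]/2),z).round(1)
for z in (72,74): print(f((373,221),z),f((445,221),z),f((409,221),z), f((372,253),z),f((443,253),z))
a=f((373,221),72)-f((445,221),72);print(np.degrees(np.arctan2(a[1],a[0])))
```

```text
[ 482.6 -295.2   72. ] [ 463.  -313.6   72. ] [ 472.8 -304.4   72. ] [ 474.3 -285.4   72. ] [ 454.6 -303.8   72. ]
[ 482.9 -295.7   74. ] [ 463.5 -314.    74. ] [ 473.2 -304.9   74. ] [ 474.7 -286.    74. ] [ 455.2 -304.3   74. ]
43.191260677507955
```

```bash
python3 -m crank '{"slide":[[0.0003,0,0.02],[0,0,0.02],[0,0,0.02],[0,0,0.02],[0,0,0.015],[0,0,0.01],[0,0,0.006],[0,0,0]],"twist":[0,0,0,0,0,0,0,0]}'
python3 -m crank '{"slide":[[0,0,0],[0,0,0],[0,0,0],[0,0,0],[0,0,0],[0,0,0]],"twist":[0,0,0,0,0,0]}' 1 50
```

```text
time: 3.0
tool_pos: [472.2, -305.0, 39.9]
tcp_rot: [180.0, 0.0, -47.0]
ft_force: [0.4, -0.4, -0.9]
finger_gap: 59.9
time: 3.6
tool_pos: [473.1, -305.7, 41.4]
tcp_rot: [-180.0, -0.1, -47.0]
ft_force: [0.3, 0.8, 5.8]
finger_gap: 27.3
```

```bash
python3 -m crank '{"slide":[[0,0,-0.005],[0,0,-0.01],[0,0,-0.015],[0,0,-0.02],[0,0,-0.02],[0,0,-0.02],[0,0,-0.02],[0,0,0]],"twist":[0,0,0,-0.1,-0.13,-0.14,-0.14,0]}'
```

```text
time: 4.4
tool_pos: [474.4, -306.7, 155.1]
tcp_rot: [179.9, -0.4, -17.6]
ft_force: [0.4, -0.5, 0.3]
finger_gap: 27.4
```

Run:
```python
from h import *
i=wrist("w2")
cv2.imwrite("pics/w2b.png",cv2.resize(i[100:400,120:520],None,fx=2,fy=2,interpolation=cv2.INTER_CUBIC))
```

```text
4.4 [ 474.4 -306.7  155.1] [179.86  -0.38 -17.64] [ 0.4 -0.5  0.3] 27.364123229417082
```

View pics/w2b.png

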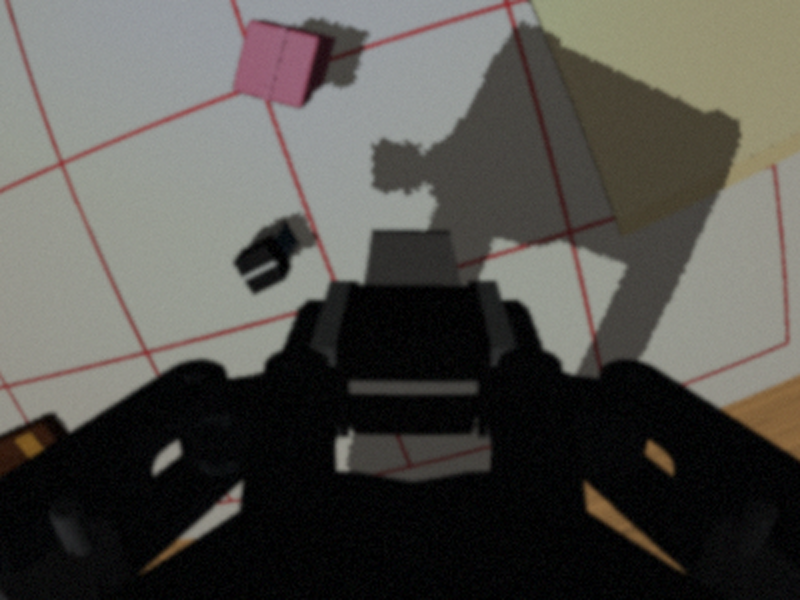

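```bash
python3 -m crank '{"slide":[[0,0,0],[0,0,0],[0,0,0],[0.0058,-0.0464,0],[0.0058,-0.0464,0],[0.0058,-0.0464,0],[0.0058,-0.0464,0],[0.0058,-0.0464,0]],"twist":[-0.13,-0.13,-0.128,0,0,0,0,0]}'
python3 -m crank '{"slide":[[0.0058,-0.0464,0],[0.0058,-0.0464,0],[0.0058,-0.0464,0],[0.0058,-0.0464,0],[0.0058,-0.0464,0],[0,0,0],[0,0,0]],"twist":[0,0,0,0,0,0,0]}'
python3 - <<'E'
from h import *
i=wrist("w3")
cv2.imwrite("pics/w3b.png",cv2.resize(i[0:400,70:590],None,fx=1.5,fy=1.5,interpolation=cv2.INTER_CUBIC))
E
```

```text
time: 5.25
tool_pos: [482.2, -69.7, 149.1]
tcp_rot: [-180.0, 0.1, 4.2]
ft_force: [1.2, 0.2, -0.3]
finger_gap: 27.6
time: 5.95
tool_pos: [493.1, 162.9, 149.0]
tcp_rot: [180.0, 0.1, 4.4]
ft_force: [-0.3, -0.1, -0.7]
finger_gap: 27.3
5.95 [493.1 162.9 149. ] [1.7997e+02 1.2000e-01 4.4200e+00] [-0.3 -0.1 -0.7] 27.321788152559172
```

View pics/w3b.png

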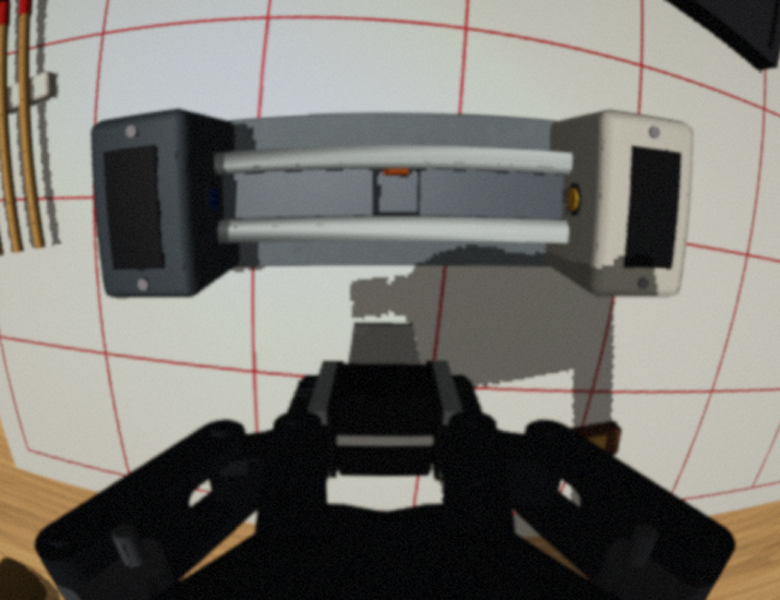

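Run:
```python
from h import *
i=cv2.imread("pics/w3.png")
cv2.imwrite("pics/w3c.png",cv2.resize(i[90:190,290:390],None,fx=6,fy=6,interpolation=cv2.INTER_CUBIC))
cv2.imwrite("pics/w3d.png",cv2.resize(i[205:325,250:400],None,fx=5,fy=5,interpolation=cv2.INTER_CUBIC))
```

```text
(no output)
```

View pics/w3c.png

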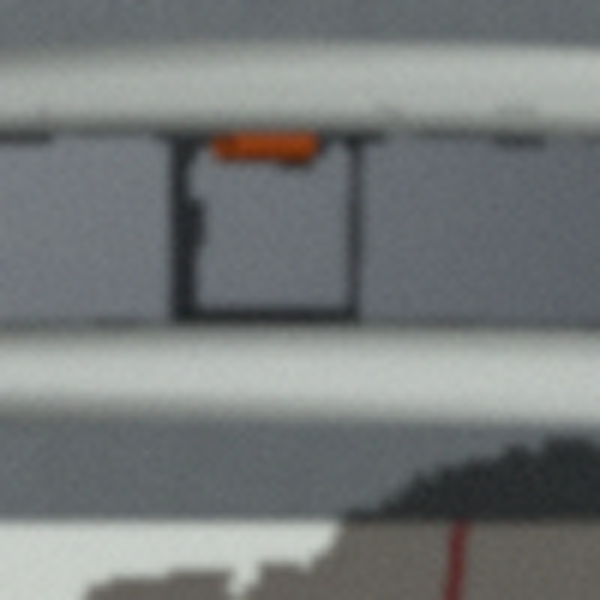

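View pics/w3d.png

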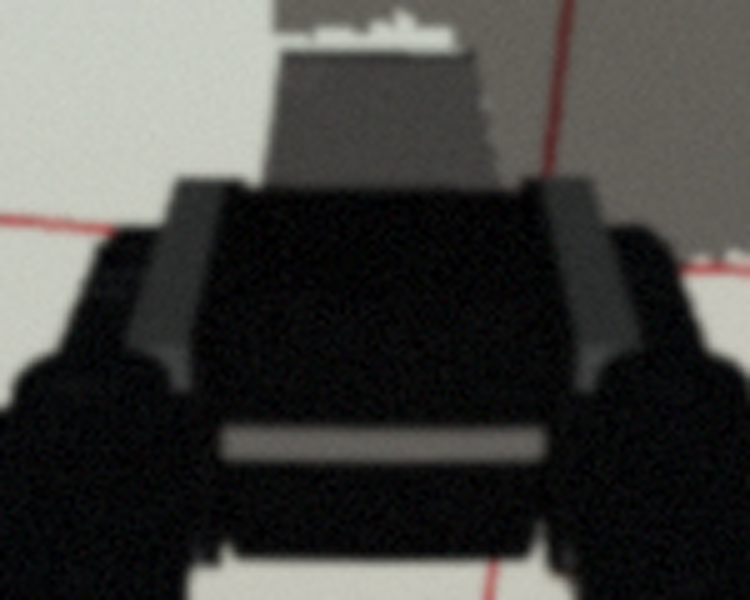

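Run:
```python
from h import *
c=lambda u:(290+(u[0]+.5)/6-.5,90+(u[1]+.5)/6-.5)
q=np.array([wback("w3",c(u),36) for u in [(172,322),(355,322),(364,131),(170,131)]]);print(q.round(1)); print("pocket",q.mean(0).round(1), np.linalg.norm(np.diff(q,axis=0),axis=1))
g=lambda u:(70+u[0]/1.5,u[1]/1.5)
# rail top outlines, z=48: outer edge upper/lower at both ends (crop 1.5)
for nm,u in dict(far_L=(225,152),far_R=(570,152),near_L=(225,240),near_R=(568,241)).items(): print(nm,wback("w3",g(u),48).round(1))
for nm,u,z in [("lamp",(573,198),55),("det",(213,196),55)]: print(nm,wback("w3",g(u),z).round(1))
for nm,L in dict(lamp=[(602,110),(692,126),(687,294),(594,296)],det=[(94,127),(180,110),(190,296),(106,296)]).items():
    h=np.array([wback("w3",g(u),86) for u in L]);print(nm,h.mean(0).round(1))
d=lambda u:(250+(u[0]+.5)/5-.5,205+(u[1]+.5)/5-.5)
for u in [(220,443),(547,443),(383,443)]: print("stripe",wback("w3",d(u),149+30.6).round(2))
# foot bottom +x edge at z=tcp-41.4
for u in [(283,52),(475,52)]: print("foot",wback("w3",d(u),149-41.4).round(2))
```

```text
[[538.6 171.7  36. ]
 [540.6 146.8  36. ]
 [566.8 147.9  36. ]
 [564.6 173.9  36. ]]
pocket [552.7 160.1  36. ] [24.97261013 26.21140645 26.12391256]
far_L [569.6 252.4  48. ]
far_R [585.   68.4  48. ]
near_L [521.7 251.   48. ]
near_R [536.1  63.1  48. ]
lamp [560.3  66.6  55. ]
det [546.2 255.8  55. ]
lamp [562.4  37.1  86. ]
det [542.2 284.5  86. ]
stripe [491.24 175.43 179.6 ]
stripe [493.34 147.97 179.6 ]
stripe [492.46 161.76 179.6 ]
foot [501.26 174.86 107.6 ]
foot [503.09 151.05 107.6 ]
```

```bash
python3 -m crank '{"slide":[[0.015,0.005,0],[0.015,0.005,0],[0.015,0.005,0],[0.0146,0.004,0],[0,0,0.015],[0,0,0.015],[0,0,0.015],[0,0,0]],"twist":[0,0,0,0,0,0,0,0]}'
python3 -m crank '{"slide":[[0,0,0],[0,0,0]],"twist":[0,0]}'
python3 - <<'E'
from h import *
from bench import viewer
i=wrist("w4")
f=lambda i,k:cv2.resize(i,None,fx=k,fy=k,interpolation=cv2.INTER_CUBIC)
cv2.imwrite("pics/w4b.png",f(i[100:360,180:480],2.2))
for n in("side","top"): cv2.imwrite(f"pics/{n}1.png",viewer.snapshot(n)["img"][:,:,::-1])
cv2.imwrite("pics/s1b.png",f(cv2.imread("pics/side1.png")[60:210,230:350],4.))
E
```

```text
time: 6.8
tool_pos: [551.7, 147.0, 100.9]
tcp_rot: [180.0, 0.4, 4.4]
ft_force: [-0.9, 0.1, -0.4]
finger_gap: 27.3
time: 7.0
tool_pos: [555.2, 147.9, 105.8]
tcp_rot: [-180.0, -0.0, 4.5]
ft_force: [0.1, -0.8, -1.2]
finger_gap: 27.9
7.0 [555.2 147.9 105.8] [-1.7999e+02 -4.0000e-02  4.4700e+00] [ 0.1 -0.8 -1.2] 27.87442672156501
```

View pics/w4b.png

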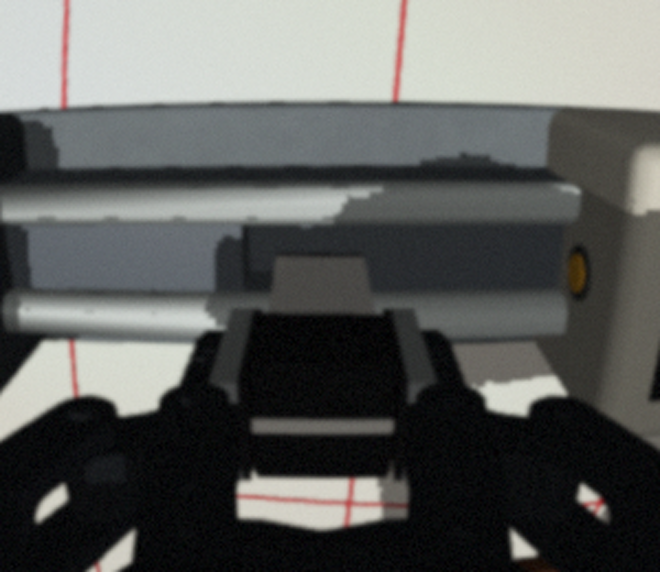

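View pics/s1b.png

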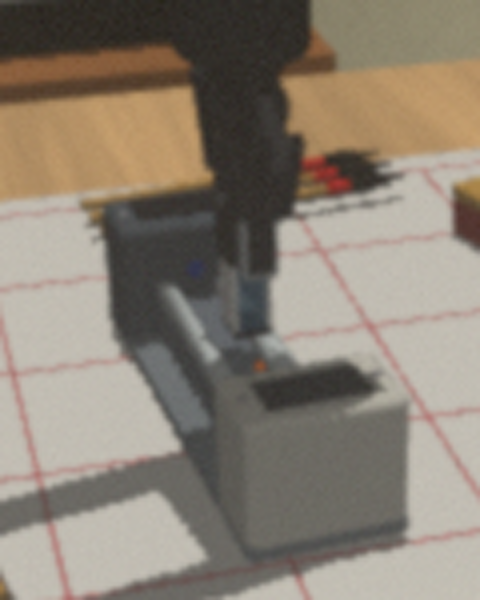

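Run:
```python
from h import *
from bench import status
s=status.sense();print(s["time"],s["tool_pos"].round(1))
g=lambda u:(180+u[0]/2.2,100+u[1]/2.2)
for u,z in [((320,291),36),((500,291),36),((320,221),44),((500,221),44),((150,291),36),((150,221),44)]: print(u,z,wback("w4",g(u),z).round(1))
for z in (64.4,67.9): print("foot",wback("w4",g((275,255)),z).round(1),wback("w4",g((367,255)),z).round(1))
print("stripe",wback("w4",g((322,426)),136.4).round(1))
```

```text
7.15 [555.6 147.9 106.3]
(320, 291) 36 [541.2 146.2  36. ]
(500, 291) 36 [545.4  85.   36. ]
(320, 221) 44 [567.8 148.3  44. ]
(500, 221) 44 [572.2  91.4  44. ]
(150, 291) 36 [536.2 203.9  36. ]
(150, 221) 44 [563.6 201.9  44. ]
foot [562.7 160.6  64.4] [564.8 134.7  64.4]
foot [564.  160.5  67.9] [566.  135.   67.9]
stripe [554.2 146.6 136.4]
```

```bash
python3 -m crank '{"slide":[[0.0005,0,0.004],[0,0,0.004],[0,0,0.004],[0,0,0.004],[0,0,0.003],[0,0,0.002],[0,0,0],[0,0,0]],"twist":[0,0,0,0,0,0,0,0]}'
python3 - <<'E'
from h import *
from bench import status
i=wrist("w5")
f=lambda i,k:cv2.resize(i,None,fx=k,fy=k,interpolation=cv2.INTER_CUBIC)
cv2.imwrite("pics/w5b.png",f(i[130:310,220:440],3.))
E
```

```text
time: 7.95
tool_pos: [555.6, 147.7, 84.4]
tcp_rot: [180.0, -0.0, 4.5]
ft_force: [0.3, 0.0, -1.0]
finger_gap: 27.3
7.95 [555.6 147.7  84.4] [180.    -0.     4.46] [ 0.3  0.  -1. ] 27.326179177155232
```

View pics/w5b.png

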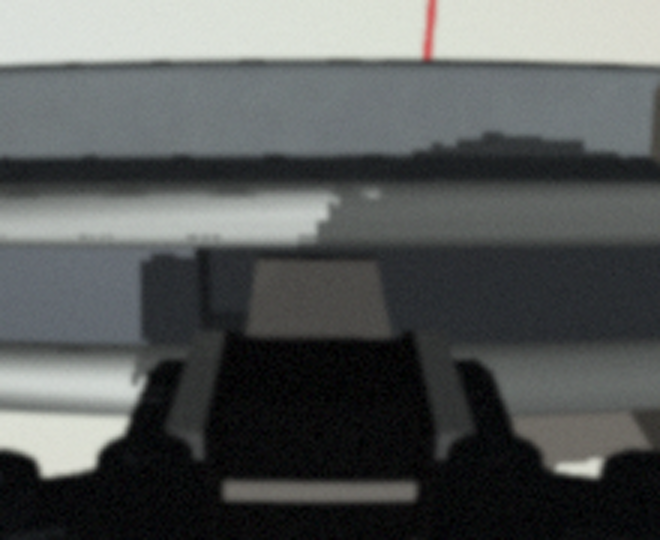

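```bash
python3 - <<'E'
from h import *
g=lambda u:(220+u[0]/3,130+u[1]/3)
print(wback("w5",g((315,245)),44),wback("w5",g((315,260)),46.5),wback("w5",g((430,245)),44),wback("w5",g((430,342)),36))
print("pocket far wall",wback("w5",g((204,290)),36), "foot ends",wback("w5",g((252,260)),46.5),wback("w5",g((380,260)),46.5))
E
python3 -m crank '{"slide":[[0,0,0.002],[0,0,0.002],[0,0,0.001],[0,0,0.001],[0,0,0.001],[0,0,0]],"twist":[0,0,0,0,0,0]}'
```

```text
[567.2540776  148.23073612  44.        ] [564.87869115 148.04018423  46.5       ] [569.05358846 124.59424554  44.        ] [543.6991207  120.66820258  36.        ]
pocket far wall [552.30136546 171.49347821  36.        ] foot ends [563.86707488 160.83769459  46.5       ] [565.88810323 134.83937024  46.5       ]
time: 8.6
tool_pos: [555.7, 147.7, 77.5]
tcp_rot: [-180.0, -0.0, 4.5]
ft_force: [-0.6, 0.3, 0.3]
finger_gap: 27.2
```

```bash
python3 -m crank '{"slide":[[0.0005,0,0.0005],[0,0,0.0005],[0,0,0],[0,0,0]],"twist":[0,0,0,0]}'; python3 -m crank '{"slide":[[0,0,0.0005],[0,0,0.0005],[0,0,0],[0,0,0]],"twist":[0,0,0,0]}'
```

```text
time: 9.0
tool_pos: [556.2, 147.8, 77.3]
tcp_rot: [-180.0, -0.0, 4.5]
ft_force: [-4.9, -0.2, 7.9]
finger_gap: 27.3
time: 9.4
tool_pos: [556.9, 147.9, 77.2]
tcp_rot: [-180.0, -0.1, 4.5]
ft_force: [-4.2, -0.7, 12.7]
finger_gap: 27.3
```

```bash
python3 -m crank '{"slide":[[-0.0004,0,-0.0005],[0,0,-0.0005],[0,0,0],[0,0,0]],"twist":[0,0,0,0]}'
```

```text
time: 9.8
tool_pos: [556.5, 147.8, 77.3]
tcp_rot: [-180.0, -0.1, 4.5]
ft_force: [0.1, -0.2, 6.2]
finger_gap: 27.7
```

```bash
python3 -m crank '{"slide":[[0,-0.001,0],[0,-0.001,0],[0,-0.001,0],[0,-0.001,0],[0,-0.001,0],[0,-0.001,0]],"twist":[0,0,0,0,0,0]}'; python3 -m crank '{"slide":[[0,-0.001,0],[0,-0.001,0],[0,-0.001,0],[0,0,0]],"twist":[0,0,0,0]}'
```

```text
time: 10.4
tool_pos: [556.2, 152.7, 77.2]
tcp_rot: [179.9, -0.1, 4.4]
ft_force: [-0.9, -3.4, 6.9]
finger_gap: 27.4
time: 10.8
tool_pos: [555.9, 155.9, 77.2]
tcp_rot: [179.9, -0.1, 4.4]
ft_force: [0.9, -4.1, 6.9]
finger_gap: 27.5
```

```bash
python3 -m crank '{"slide":[[0,-0.0007,0],[0,-0.0007,0],[0,-0.0006,0],[0,0,0]],"twist":[0,0,0,0]}';python3 -m crank '{"slide":[[0,-0.0007,0],[0,-0.0007,0],[0,-0.0006,0],[0,0,0]],"twist":[0,0,0,0]}'
```

```text
time: 11.2
tool_pos: [554.5, 158.7, 75.9]
tcp_rot: [-180.0, 0.0, 4.4]
ft_force: [-0.1, 0.6, -1.2]
finger_gap: 27.3
time: 11.6
tool_pos: [554.5, 160.8, 76.1]
tcp_rot: [-180.0, 0.0, 4.5]
ft_force: [-0.2, -0.2, -1.4]
finger_gap: 27.3
```

```bash
python3 -m crank '{"slide":[[0,0,0.0007],[0,0,0.0007],[0,0,0.0006],[0,0,0]],"twist":[0,0,0,0]}';python3 -m crank '{"slide":[[0,0,0.0007],[0,0,0.0007],[0,0,0.0006],[0,0,0]],"twist":[0,0,0,0]}'
```

```text
time: 12.0
tool_pos: [554.6, 160.6, 74.2]
tcp_rot: [180.0, 0.0, 4.5]
ft_force: [0.2, 0.4, -1.7]
finger_gap: 27.4
time: 12.4
tool_pos: [554.6, 160.6, 72.2]
tcp_rot: [180.0, 0.0, 4.5]
ft_force: [-0.8, -0.1, -1.5]
finger_gap: 27.6
```

```bash
python3 -m crank '{"slide":[[0,0,0.0007],[0,0,0.0007],[0,0,0.0006],[0,0,0]],"twist":[0,0,0,0]}';python3 -m crank '{"slide":[[0,0,0.0007],[0,0,0.0007],[0,0,0.0006],[0,0,0]],"twist":[0,0,0,0]}'
```

```text
time: 12.8
tool_pos: [554.6, 160.7, 70.5]
tcp_rot: [-180.0, 0.0, 4.5]
ft_force: [-1.8, 0.4, 2.4]
finger_gap: 27.4
time: 13.2
tool_pos: [554.5, 160.7, 68.5]
tcp_rot: [-180.0, 0.0, 4.5]
ft_force: [-3.5, -0.5, 5.5]
finger_gap: 27.3
```

```bash
python3 -m crank '{"slide":[[0,0,0.0007],[0,0,0.0007],[0,0,0.0006],[0,0,0]],"twist":[0,0,0,0]}';python3 -m crank '{"slide":[[0,0,0.0007],[0,0,0.0007],[0,0,0.0006],[0,0,0]],"twist":[0,0,0,0]}'
```

```text
time: 13.6
tool_pos: [554.1, 160.7, 66.0]
tcp_rot: [-180.0, 0.1, 4.5]
ft_force: [-3.9, -0.0, 3.7]
finger_gap: 27.4
time: 14.0
tool_pos: [554.1, 160.6, 63.7]
tcp_rot: [180.0, 0.1, 4.5]
ft_force: [-4.6, 0.4, 1.4]
finger_gap: 27.1
```

```bash
python3 -m crank '{"slide":[[0,0,0.0007],[0,0,0.0007],[0,0,0.0006],[0,0,0]],"twist":[0,0,0,0]}';python3 -m crank '{"slide":[[0,0,0.0007],[0,0,0.0007],[0,0,0.0006],[0,0,0]],"twist":[0,0,0,0]}'
```

```text
time: 14.4
tool_pos: [554.2, 160.6, 61.8]
tcp_rot: [180.0, 0.1, 4.5]
ft_force: [-5.3, -0.1, 1.8]
finger_gap: 27.5
time: 14.8
tool_pos: [554.2, 160.6, 59.8]
tcp_rot: [180.0, 0.1, 4.5]
ft_force: [-5.1, 0.9, 0.5]
finger_gap: 27.5
```

```bash
python3 -m crank '{"slide":[[0,0,0.0004],[0,0,0.0004],[0,0,0.0004],[0,0,0]],"twist":[0,0,0,0]}';python3 -m crank '{"slide":[[0,0,0.0003],[0,0,0.0003],[0,0,0.0002],[0,0,0]],"twist":[0,0,0,0]}'
```

```text
time: 15.2
tool_pos: [554.1, 160.5, 58.5]
tcp_rot: [180.0, 0.1, 4.5]
ft_force: [-4.3, -0.3, 1.2]
finger_gap: 27.7
time: 15.6
tool_pos: [554.2, 160.5, 57.8]
tcp_rot: [180.0, 0.1, 4.5]
ft_force: [-4.8, -0.5, 1.3]
finger_gap: 27.3
```

```bash
python3 -m crank '{"slide":[[0,0,0.0003],[0,0,0.0002],[0,0,0]],"twist":[0,0,0]}';python3 -m crank '{"slide":[[0,0,0.0003],[0,0,0],[0,0,0]],"twist":[0,0,0]}'
```

```text
time: 15.9
tool_pos: [554.2, 160.6, 57.4]
tcp_rot: [180.0, 0.1, 4.5]
ft_force: [-5.7, 0.2, 1.7]
finger_gap: 27.2
time: 16.2
tool_pos: [554.3, 160.5, 57.3]
tcp_rot: [180.0, 0.0, 4.5]
ft_force: [-6.0, -0.3, 3.9]
finger_gap: 27.3
```

```bash
python3 -m crank '{"slide":[[0,0,0.0003],[0,0,0],[0,0,0]],"twist":[0,0,0]}';python3 -m crank '{"slide":[[0,0,0.0003],[0,0,0],[0,0,0]],"twist":[0,0,0]}'
```

```text
time: 16.5
tool_pos: [554.4, 160.6, 57.3]
tcp_rot: [180.0, 0.0, 4.5]
ft_force: [-7.2, -0.1, 6.8]
finger_gap: 27.6
time: 16.8
tool_pos: [554.5, 160.6, 57.3]
tcp_rot: [180.0, 0.0, 4.5]
ft_force: [-7.5, -1.5, 7.9]
finger_gap: 27.5
```

```bash
python3 -m crank '{"slide":[[0,0,0],[0,0,0],[0,0,0],[0,0,0]],"twist":[0,0,0,0]}' 0.35
python3 -m crank '{"slide":[[0,0,-0.005],[0,0,-0.01],[0,0,-0.015],[0,0,-0.02],[0,0,-0.02],[0,0,-0.02],[0,0,0],[0,0,0]],"twist":[0,0,0,0,0,0,0,0]}'
python3 - <<'E'
from h import *
from bench import viewer
i=wrist("w6")
f=lambda i,k:cv2.resize(i,None,fx=k,fy=k,interpolation=cv2.INTER_CUBIC)
cv2.imwrite("pics/w6b.png",f(i[60:360,180:480],2))
for n in("side","top"): cv2.imwrite(f"pics/{n}2.png",viewer.snapshot(n)["img"][:,:,::-1])
cv2.imwrite("pics/s2b.png",f(cv2.imread("pics/side2.png")[60:210,230:350],4.))
E
```

```text
time: 17.2
tool_pos: [555.0, 160.6, 56.9]
tcp_rot: [-180.0, -0.0, 4.5]
ft_force: [-0.4, 0.4, 0.3]
finger_gap: 55.7
time: 18.0
tool_pos: [555.4, 160.8, 148.3]
tcp_rot: [-180.0, -0.1, 4.5]
ft_force: [-0.1, -0.2, -0.0]
finger_gap: 55.4
18.0 [555.4 160.8 148.3] [-1.7998e+02 -1.4000e-01  4.4600e+00] [-0.1 -0.2 -0. ] 55.44068966670065
```

View pics/w6b.png

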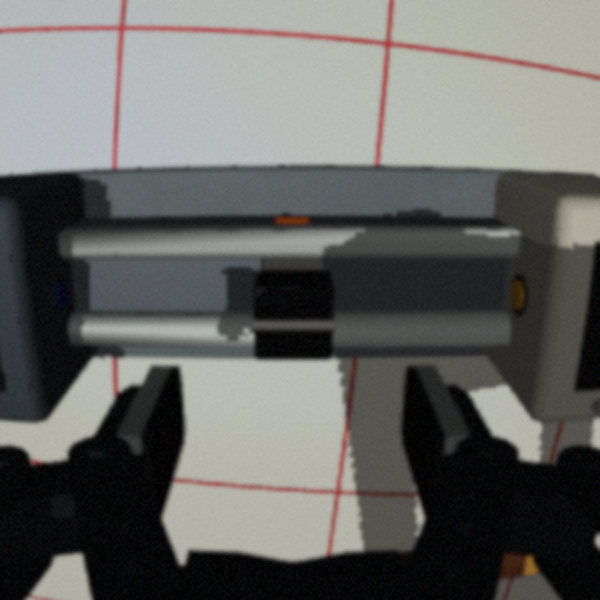

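View pics/s2b.png

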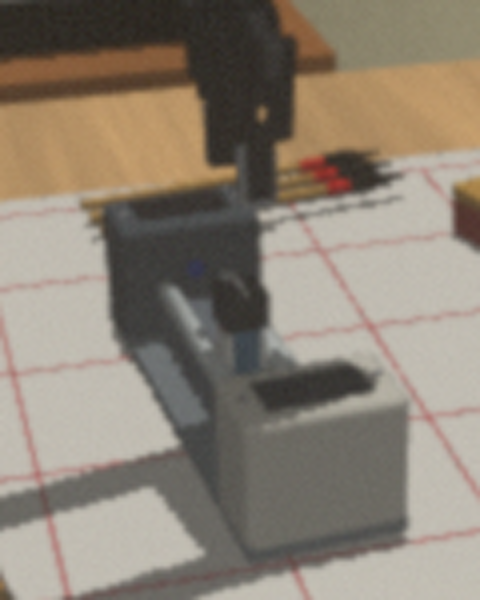

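Run:
```python
from h import *
g=lambda u:(180+u[0]/2,60+u[1]/2)
for z in(84,88,92): 
    a,b=wback("w6",g((254,325)),z),wback("w6",g((333,325)),z);print(z,np.linalg.norm(a-b).round(1),((a+b)/2).round(1),np.degrees(np.arctan2(-(a-b)[0],(a-b)[1])).round(1))
f=lambda i,k:cv2.resize(i,None,fx=k,fy=k,interpolation=cv2.INTER_CUBIC)
i=f(cv2.imread("pics/side2.png")[110:170,265:315],10)
k=lambda p:tuple(int(v) for v in((p-[265,110])*10+4.5))
for dz,col in((88,(0,255,0)),(93,(0,0,255))):
    P=pose(553,160.4,4.6,[[14,14,dz],[-14,14,dz],[-14,-14,dz],[14,-14,dz]]);q=proj("side",P)
    for j in range(4): cv2.line(i,k(q[j]),k(q[(j+1)%4]),col,1)
cv2.imwrite("pics/s2c.png",i)
```

```text
84 27.9 [551.3 159.   84. ] 4.4
88 27.3 [552.7 159.1  88. ] 4.4
92 26.8 [554.2 159.2  92. ] 4.4
```

View pics/s2c.png

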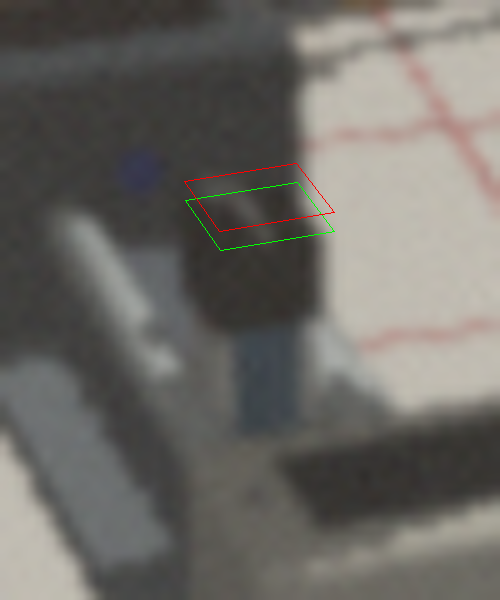

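View pics/top2.png

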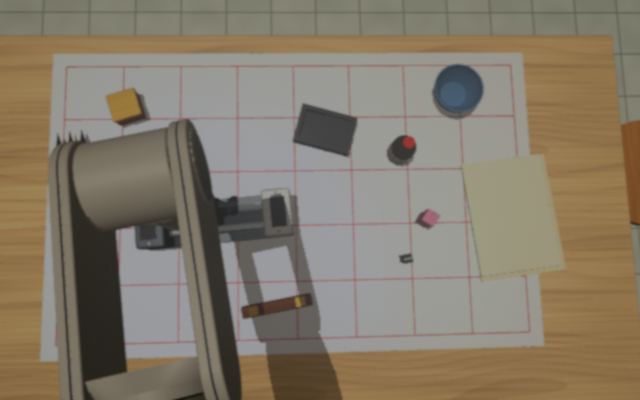

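The cell is home by feel: it stopped 20.0 mm below the deck contact, and the cap top matches the 88 mm overlay in the side view. As a last check I'll touch the cap top lightly with shut fingers. That confirms its height and takes out any lift from the release.

```bash
python3 -m crank '{"slide":[[-0.002,0,0],[0,0,0],[0,0,0],[0,0,0.01],[0,0,0.015],[0,0,0.015],[0,0,0.01],[0,0,0]],"twist":[0,0,0,0,0,0,0,0]}' 1 20
python3 -m crank '{"slide":[[0,0,0.001],[0,0,0.001],[0,0,0.001],[0,0,0.001],[0,0,0]],"twist":[0,0,0,0,0]}'
```

```text
time: 18.95
tool_pos: [550.7, 160.1, 93.7]
tcp_rot: [180.0, 0.3, 4.5]
ft_force: [-0.3, 0.2, -0.6]
finger_gap: -0.2
time: 19.45
tool_pos: [552.8, 160.5, 93.1]
tcp_rot: [-180.0, -0.0, 4.5]
ft_force: [-0.5, 0.3, -0.0]
finger_gap: -0.1
```

```bash
python3 -m crank '{"slide":[[0,0,0.001],[0,0,0.001],[0,0,0.001],[0,0,0]],"twist":[0,0,0,0]}'
python3 -m crank '{"slide":[[0,0,0.0005],[0,0,0.0005],[0,0,0],[0,0,0]],"twist":[0,0,0,0]}'
```

```text
time: 19.85
tool_pos: [552.5, 160.5, 89.6]
tcp_rot: [180.0, 0.0, 4.5]
ft_force: [0.4, -0.1, -0.3]
finger_gap: 0.2
time: 20.25
tool_pos: [552.7, 160.5, 88.9]
tcp_rot: [-180.0, -0.0, 4.5]
ft_force: [0.8, -0.3, -0.7]
finger_gap: -0.3
```

```bash
python3 -m crank '{"slide":[[0,0,0.0005],[0,0,0],[0,0,0]],"twist":[0,0,0]}'
python3 -m crank '{"slide":[[0,0,0.0004],[0,0,0],[0,0,0]],"twist":[0,0,0]}'
python3 -m crank '{"slide":[[0,0,0.0004],[0,0,0],[0,0,0]],"twist":[0,0,0]}'
```

```text
time: 20.55
tool_pos: [552.7, 160.5, 88.4]
tcp_rot: [-180.0, -0.0, 4.5]
ft_force: [-0.4, -0.2, 0.2]
finger_gap: 0.1
time: 20.85
tool_pos: [552.8, 160.6, 88.3]
tcp_rot: [-180.0, -0.0, 4.5]
ft_force: [-0.4, -0.1, 2.4]
finger_gap: -0.1
time: 21.15
tool_pos: [553.0, 160.6, 88.2]
tcp_rot: [-180.0, -0.0, 4.5]
ft_force: [-1.7, 0.2, 5.7]
finger_gap: -0.0
```

```bash
python3 -m crank '{"slide":[[0,0,-0.005],[0,0,-0.015],[0,0,-0.02],[0,0,-0.02],[0,0,-0.02],[0,0,0],[0,0,0],[0,0,0]],"twist":[0,0,0,0,0,0,0,0]}'
python3 - <<'E'
from h import *
i=wrist("w7")
cv2.imwrite("pics/w7b.png",cv2.resize(i[60:360,180:480],None,fx=2,fy=2))
E
```

```text
time: 21.95
tool_pos: [552.0, 160.3, 166.6]
tcp_rot: [180.0, 0.1, 4.5]
ft_force: [-0.2, -0.1, -0.1]
finger_gap: 0.2
21.95 [552.  160.3 166.6] [1.7999e+02 9.0000e-02 4.4600e+00] [-0.2 -0.1 -0.1] 0.18805876424199555
```

View pics/w7b.png

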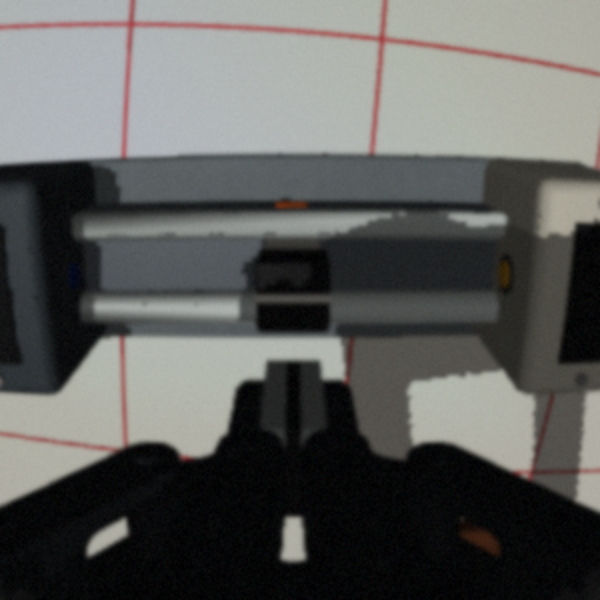

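The wrist view shows the cell standing between the rails at (293,285). Its stripe lies along the light path, from the detector at (70,275) to the lamp at (505,275), and nothing touches it.

```bash
python3 -c "
from bench import hand_in
print(hand_in())"
```

```text
the job is handed in; nothing more can be done
None
```

The reference cell is seated in the tester's pocket and the job is handed in, at about 22 s of the 64 s allowed. I gripped the large black-capped cell by its cap and set it on the deck. I slid it along +y until it dropped into the pocket, then pushed it past the sprung pad to the floor and let go.

- **Seating:** the cell stopped hard 20.0 mm below the deck contact. A light touch on the cap (about 6 N) after release met a firm stop at 88.2–88.3 mm, against 88 mm expected.
- **Orientation:** the stripe lies along the light path, at 4.4° against about 4.6° for the tester. A clear face looks at the lamp.
- **Forces:** the wrist force peaked at about 13 N down and 4–5 N sideways when the cell first met the deck. That is firmer than the 3–8 N intended, so I backed off. At the final push it was about 8 N down and 7.5 N sideways. With 10–14 N from the pad and opposite wall, I estimate no more than about 22 N on the cell, under the 30 N limit. That total is not measured directly.
- **Other objects:** the ink bottle, paperweight, inkstone, pink block and small cell looked unmoved in the last top view, taken just before the cap touch.
- **Disagreement:** the cameras differed by up to 2 mm on where the channel lies. Contact and the rails settled it.

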